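Turn over pipe flanges for their second coat

ROBOT

A 6-joint arm with a two-finger parallel gripper is mounted at the origin on the work surface. World frame = base frame: x ahead of the robot, y to its left, z up, the work surface at z = 0. Lengths are in m, angles in rad, forces in N, time in s.
With the tool pointing down it reaches from about 0.275 to 0.875 m from the base axis. Payload 12.5 kg.
Tool frame: the origin (TCP) lies on the centre line of the jaws, within the pads' length; the fingertips stand r.finger_overhang ahead of it and the grasp point (between the pads) lies 3 mm ahead of it (r.finger_overhang is the distance from the TCP to the fingertips, in m); z points along the fingers, y is the direction in which the jaws open and shut (so a half turn about z gives the same grasp; the last joint's range is limited). The gripper opens to 85 mm and grips with 20 to 120 N. Pads are 22 mm wide; open, the fingers measure 114 mm over their backs; the gripper's body (76 mm by 85 mm) begins 54 mm behind the grasp point. The pads swing forward as they close: fully open they stand 13 mm farther back than shut.
Start: joints at [-1.26, 0.351, 1.652, -0, 1.139, -0.085], TCP at [0.212, -0.507, 0.253] pointing down, gripper open.
Joint ranges: [-2.75, 2.75], [-0.79, 2.1], [0.01, 2.65], [-1.57, 4.71], [0.07, 3.14], [-2.87, 2.87]. Speed limits (rad/s): [2.22, 2.22, 2.79, 3.14, 3.14, 3.14].

INTERFACE

Orientations are given as a unit quaternion [x, y, z, w].
In Python, from cell import r, optics gives the robot as it stands. The module is installed in compiled form; this text tells all that it offers. Calls block until the motion is done:
- r.move_to(position, orientation): joint-space move of the TCP to a pose.
- r.move_linear(position, rot=None, vel=0.15): straight line of the TCP; rot=None keeps the orientation; vel is the mean speed in m/s.
- r.set_joints(angles): joint-space move.
- r.set_gripper(opening, squeeze=None): opening from 0.0 (shut) to 1.0 (fully open); squeeze is the grip in N (None keeps the last); returns when the fingers have stopped.
- r.sleep(seconds).
- r.inverse_kinematics(position, orientation): joint angles nearest the present ones, or None.
- optics.get_image(name): name is "scene" or "side" or "wrist"; returns a dict with "pixels" (420x560x3 uint8, red, green, blue), "depth" (420x560 float32, m along the optical axis (not along the pixel's ray), 0 where there is no reading), "fx", "fy", "cx", "cy" (pixels), "camera_from_world" (4x4, takes a point from world to camera coordinates); the wrist camera has in their place "mount" (4x4, takes a point from camera to tool coordinates, whose origin is the TCP and whose axes are the flange's). Camera axes: x right, y down, z forward; pixel columns grow to the right and rows downward; lengths in m; the calibration is good to about 2 mm. A picture is of the moment at which its call begins: read the wrist's pose just before it.
A pose or a line that the arm cannot do raises r.PlanningError and nothing moves.
- r.hand_in(): hands the job in, once; it reports no verdict.
Readings, each from a call of its own:
- r.current_t(): time.
- r.current_q(): joint angles.
- r.current_qvel(): joint speeds.
- r.current_effort(): joint torques, N m.
- r.current_tool_pos(): TCP position.
- r.current_ee_rot(): TCP orientation.
- r.current_contact_force(): force on the tool from outside, world axes, zero at the start.
- r.current_torque(): the same for the moment, N m.
- r.current_opening(): opening from 0.0 (shut) to 1.0 (fully open).
Only numpy, scipy, OpenCV 4.12 (cv2) and the standard library are available. Lean on these libraries where they do the work, as an engineer would, in place of code of your own. Each camera call takes 0.05 s, during which the arm holds its last target.

TASK

The pipe flanges on the bench get their hub side sprayed next, so every one of them must end hub up, flat in a pocket of its own in the spray tray. Turn over all those that show their painted flat face with the turnover board: stand them hub down in the pockets of the blue-tabbed leaf, fold the yellow-tabbed leaf over them, swing the closed pair over to the other side, and lift the blue-tabbed leaf back off them; a flange that already lies hub up goes straight to the tray. Leave the board empty with both leaves lying open, and leave everything else on the bench where it is.

Things in the scene. Friction and masses are not known exactly. Their poses are not given: they have to be found in the camera images.
- flange1: aluminium pipe floor flange, about 70 g (may be absent): round plate 54 mm across, 6 mm thick, with a central hub 32 mm across standing 12 mm above the plate (18 mm overall). Flat face painted dark blue-grey, hub side bare metal. Origin: middle of the flat face; z runs from the flat face through the plate to the hub, so it points up when the flange lies hub up, down when it stands on its hub
- flange2: aluminium pipe floor flange, about 70 g (may be absent): round plate 54 mm across, 6 mm thick, with a central hub 32 mm across standing 12 mm above the plate (18 mm overall). Flat face painted dark blue-grey, hub side bare metal. Origin: middle of the flat face; z runs from the flat face through the plate to the hub, so it points up when the flange lies hub up, down when it stands on its hub
- flange3: aluminium pipe floor flange, about 70 g (may be absent): round plate 54 mm across, 6 mm thick, with a central hub 32 mm across standing 12 mm above the plate (18 mm overall). Flat face painted dark blue-grey, hub side bare metal. Origin: middle of the flat face; z runs from the flat face through the plate to the hub, so it points up when the flange lies hub up, down when it stands on its hub
- flange4: aluminium pipe floor flange, about 70 g (may be absent): round plate 54 mm across, 6 mm thick, with a central hub 32 mm across standing 12 mm above the plate (18 mm overall). Flat face painted dark blue-grey, hub side bare metal. Origin: middle of the flat face; z runs from the flat face through the plate to the hub, so it points up when the flange lies hub up, down when it stands on its hub
- board: turnover board, fixed: plywood base 236 x 190 x 18 mm and two leaves like a book. Origin under its middle, on the bench. The leaves' common hinge line runs along its x, 32.5 mm above the origin. Leaf A lies on its +y side, leaf B on its -y side. Each is 224 mm long, 12 mm thick, weighs 0.2 kg and reaches from 8 to 95 mm from the hinge line; open, its face is 30 mm above the bench
- leaf_a (a joint): leaf A (blue tab), for loading: three pockets 42 mm square, 7 mm deep, take the hubs; the plate of a flange standing in one is 5 mm clear of the leaf's face. Angle, rad: 0 = open, flat, pockets up; 3.14 = folded over onto the other leaf's place. Stiff hinge (0.3 N m friction): stays where left
- leaf_b (a joint): leaf B (yellow tab), the cover: three pockets 67 mm square, 7 mm deep, placed as on leaf A, take the plates; 11 mm of the hub then shows. Folded together the leaves stop 5 mm apart on bumpers; A lifted from below carries B along. Angle, rad: 0 = open, flat, pockets up; 3.14 = folded over onto the other leaf's place. Stiff hinge (0.3 N m friction): stays where left
- leaf_a_tab (a point): gripping point on the blue tab of leaf A, moving with the leaf: mid-thickness, 125 mm from the hinge line, at board x +15 mm, 8.5 mm below the hinge line when the leaf lies open (24 mm above the bench). The tab is 24 mm wide along the hinge line, 10 mm thick, and stands out 46 mm from the leaf's edge, to 141 mm from the hinge line
- leaf_b_tab (a point): gripping point on the yellow tab of leaf B, moving with the leaf: mid-thickness, 125 mm from the hinge line, at board x -65 mm, 8.5 mm below the hinge line when the leaf lies open (24 mm above the bench). The tab is 24 mm wide along the hinge line, 10 mm thick, and stands out 46 mm from the leaf's edge, to 141 mm from the hinge line
- leaf_a_p0 (a point): centre of the floor of pocket 0 of leaf A, 55 mm from the hinge line, at board x -72 mm; 23 mm above the bench while the leaf lies open
- leaf_a_p1 (a point): centre of the floor of pocket 1 of leaf A, 55 mm from the hinge line, at board x 0 mm; 23 mm above the bench while the leaf lies open
- leaf_a_p2 (a point): centre of the floor of pocket 2 of leaf A, 55 mm from the hinge line, at board x 72 mm; 23 mm above the bench while the leaf lies open
- tray: spray tray, fixed: a pale square tray 176 x 176 x 12 mm with 2 x 2 pockets, each 64 mm square and 6 mm deep, 78 mm apart; origin under its middle, on the bench
- tray_p0 (a point): centre of the floor of tray pocket 0, 6 mm above the bench
- tray_p1 (a point): centre of the floor of tray pocket 1, 6 mm above the bench
- tray_p2 (a point): centre of the floor of tray pocket 2, 6 mm above the bench
- tray_p3 (a point): centre of the floor of tray pocket 3, 6 mm above the bench
- can_grey: grey spray can, 65 mm in diameter, 188 mm tall; not part of the job, to be left where it is. Origin on its underside, in the middle
- can_blue: blue spray can, 65 mm in diameter, 188 mm tall; not part of the job, to be left where it is. Origin on its underside, in the middle
- tape: roll of masking tape lying flat, 96 mm across, 24 mm high; not part of the job, to be left where it is. Origin on its underside, in the middle
- sander: cork sanding block, 110 x 66 x 29 mm; not part of the job, to be left where it is. Origin on its underside, in the middle
- jar: amber glass jar with a white cap, 72 mm in diameter, 65 mm tall; not part of the job, to be left where it is. Origin on its underside, in the middle
- wrench: steel wrench, 170 mm long, lying flat, 8 mm high; not part of the job, to be left where it is. Origin on its underside, in the middle
- brush: flat paint brush, 190 mm long, lying, 20 mm high; not part of the job, to be left where it is. Origin on its underside, in the middle
Not all that is in view belongs to the job. Several things look just like the tray: the one meant starts farthest to the robot's left. Leave any red look-alike of the flange2 alone.

How it is judged:
On the way, in this order (a step that is already met when the one before it is completed fails the run):
1. every flange that shows its flat face stands hub down in a pocket of leaf A (none is left flat face up elsewhere), leaf A lying open ((((horizontal distance between flange1 and leaf_a_p0 below 0.01 m and angle between flange1's own z axis and vertical above 2.95 rad and height (world z) of flange1 below 0.048 m) or (horizontal distance between flange1 and leaf_a_p1 below 0.01 m and angle between flange1's own z axis and vertical above 2.95 rad and height (world z) of flange1 below 0.048 m) or (horizontal distance between flange1 and leaf_a_p2 below 0.01 m and angle between flange1's own z axis and vertical above 2.95 rad and height (world z) of flange1 below 0.048 m)) or angle between flange1's own z axis and vertical below 0.3 rad) and (((horizontal distance between flange2 and leaf_a_p0 below 0.01 m and angle between flange2's own z axis and vertical above 2.95 rad and height (world z) of flange2 below 0.048 m) or (horizontal distance between flange2 and leaf_a_p1 below 0.01 m and angle between flange2's own z axis and vertical above 2.95 rad and height (world z) of flange2 below 0.048 m) or (horizontal distance between flange2 and leaf_a_p2 below 0.01 m and angle between flange2's own z axis and vertical above 2.95 rad and height (world z) of flange2 below 0.048 m)) or angle between flange2's own z axis and vertical below 0.3 rad) and (((horizontal distance between flange3 and leaf_a_p0 below 0.01 m and angle between flange3's own z axis and vertical above 2.95 rad and height (world z) of flange3 below 0.048 m) or (horizontal distance between flange3 and leaf_a_p1 below 0.01 m and angle between flange3's own z axis and vertical above 2.95 rad and height (world z) of flange3 below 0.048 m) or (horizontal distance between flange3 and leaf_a_p2 below 0.01 m and angle between flange3's own z axis and vertical above 2.95 rad and height (world z) of flange3 below 0.048 m)) or angle between flange3's own z axis and vertical below 0.3 rad) and (((horizontal distance between flange4 and leaf_a_p0 below 0.01 m and angle between flange4's own z axis and vertical above 2.95 rad and height (world z) of flange4 below 0.048 m) or (horizontal distance between flange4 and leaf_a_p1 below 0.01 m and angle between flange4's own z axis and vertical above 2.95 rad and height (world z) of flange4 below 0.048 m) or (horizontal distance between flange4 and leaf_a_p2 below 0.01 m and angle between flange4's own z axis and vertical above 2.95 rad and height (world z) of flange4 below 0.048 m)) or angle between flange4's own z axis and vertical below 0.3 rad) and value of joint leaf_a below 0.15 rad), for 0.2 s.
2. leaf B is folded over onto leaf A (value of joint leaf_b above 2.95 rad and value of joint leaf_a below 0.15 rad), for 0.2 s.
3. both leaves are swung over together: leaf A lies folded on leaf B (value of joint leaf_a above 2.95 rad and value of joint leaf_b below 0.2 rad), for 0.2 s.
At the end, for the whole second after the job is handed in: every flange present lies at rest hub up (within 0.1 rad of level) in a pocket of the spray tray, within 9 mm of its centre and down on its floor (within 3 mm), and both leaves lie open, within 0.15 rad of flat (((horizontal distance between flange1 and tray_p0 below 0.009 m and z of flange1 in the frame of tray_p0 below 0.003 m) or (horizontal distance between flange1 and tray_p1 below 0.009 m and z of flange1 in the frame of tray_p1 below 0.003 m) or (horizontal distance between flange1 and tray_p2 below 0.009 m and z of flange1 in the frame of tray_p2 below 0.003 m) or (horizontal distance between flange1 and tray_p3 below 0.009 m and z of flange1 in the frame of tray_p3 below 0.003 m)) and angle between each of flange1, flange2, flange3, flange4's own z axis and vertical below 0.1 rad and linear speed of each of flange1, flange2, flange3, flange4 below 0.02 m/s and ((horizontal distance between flange2 and tray_p0 below 0.009 m and z of flange2 in the frame of tray_p0 below 0.003 m) or (horizontal distance between flange2 and tray_p1 below 0.009 m and z of flange2 in the frame of tray_p1 below 0.003 m) or (horizontal distance between flange2 and tray_p2 below 0.009 m and z of flange2 in the frame of tray_p2 below 0.003 m) or (horizontal distance between flange2 and tray_p3 below 0.009 m and z of flange2 in the frame of tray_p3 below 0.003 m)) and ((horizontal distance between flange3 and tray_p0 below 0.009 m and z of flange3 in the frame of tray_p0 below 0.003 m) or (horizontal distance between flange3 and tray_p1 below 0.009 m and z of flange3 in the frame of tray_p1 below 0.003 m) or (horizontal distance between flange3 and tray_p2 below 0.009 m and z of flange3 in the frame of tray_p2 below 0.003 m) or (horizontal distance between flange3 and tray_p3 below 0.009 m and z of flange3 in the frame of tray_p3 below 0.003 m)) and ((horizontal distance between flange4 and tray_p0 below 0.009 m and z of flange4 in the frame of tray_p0 below 0.003 m) or (horizontal distance between flange4 and tray_p1 below 0.009 m and z of flange4 in the frame of tray_p1 below 0.003 m) or (horizontal distance between flange4 and tray_p2 below 0.009 m and z of flange4 in the frame of tray_p2 below 0.003 m) or (horizontal distance between flange4 and tray_p3 below 0.009 m and z of flange4 in the frame of tray_p3 below 0.003 m)) and value of joint each of leaf_a, leaf_b below 0.15 rad); the robot touches nothing.
It fails at once if a bystander (spray can, tape, sanding block, jar, wrench or brush) is pushed more than 5 cm from its place (distance of any of can_grey, can_blue, tape, sander, jar, wrench, brush from where it was at the start of the episode above 0.05 m).
Of flange1, flange2, flange3, flange4 only 2 to 3 are there at a start; the rules pass over those that are not, and their reading is None.
At some moment in a run one of flange1, flange2, flange3, flange4 may be knocked a few centimetres aside while the robot is not near it.
Once in a run the grip may slacken for a moment while it holds something.
It also fails if it takes over 210 s, if anything falls off the work surface, if the arm or the gripper's body presses on something with over 40 N, if the wrist force passes 120 N, or if a joint passes its speed limit or range.

## Working session

There is one attempt and no reset: what is moved stays moved. The work goes in short steps, each a Python script; the robot and the scene stay as the last script left them, time stands still between calls to the robot, and variables do not carry over. Pictures are saved under pics/ and viewed, and the job is handed in when it is done.

```bash
mkdir -p pics; ls; python3 - <<'E'
from cell import r, optics
import cv2, numpy as np
print(r.current_t(), r.finger_overhang, r.current_tool_pos(), r.current_ee_rot())
for n in ["scene","side","wrist"]:
    im=optics.get_image(n); cv2.imwrite(f"pics/a_{n}.png", im["pixels"][:,:,::-1])
    print(n, im["fx"],im["fy"],im["cx"],im["cy"]); print(np.round(im.get("camera_from_world",im.get("mount")),3))
    np.savez(f"a_{n}.npz", **im)
E
```

```text
pics
0.0 0.022 [ 0.21195818 -0.50715476  0.25272801] [ 9.80478805e-01  1.96623790e-01 -9.30556461e-05 -6.24739149e-04]
scene 521.2450301628345 521.2450301628345 285.9283337484404 201.7697811865226
[[-0.284  0.959 -0.014  0.237]
 [ 0.785  0.224 -0.577 -0.381]
 [-0.55  -0.175 -0.816  1.972]
 [ 0.     0.     0.     1.   ]]
side 522.7059810704233 522.7059810704233 281.32140431115045 215.07298994440222
[[-0.991 -0.131  0.012  0.534]
 [-0.085  0.569 -0.818  0.146]
 [ 0.101 -0.812 -0.575  1.532]
 [ 0.     0.     0.     1.   ]]
wrist 314.54862348394073 314.54862348394073 280.2616765332105 206.20700055670468
[[ 0.001 -0.953 -0.304  0.079]
 [ 1.     0.002 -0.002 -0.   ]
 [ 0.002 -0.304  0.953 -0.121]
 [ 0.     0.     0.     1.   ]]
```

View pics/a_scene.png

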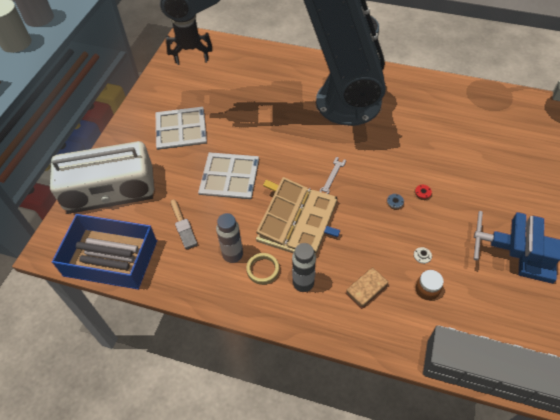

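View pics/a_side.png

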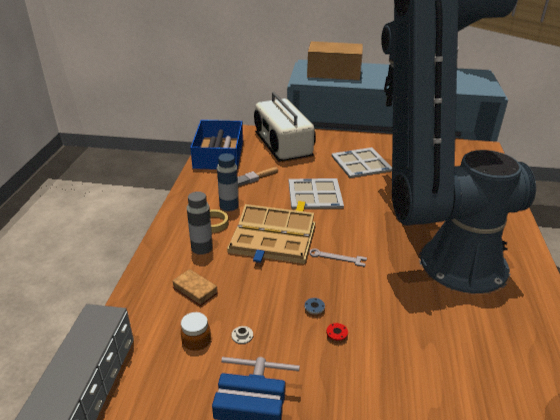

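View pics/a_wrist.png

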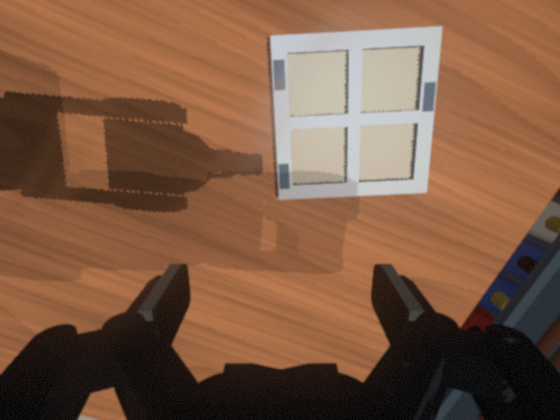

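The scene shows the board at about (298,218), the near tray at (230,175), the far tray at (180,127), a dark flange at (396,201), a pale one at (424,255), and a red look-alike at (424,191). I'll zoom in and measure.

```bash
cat > h.py <<'E'
import numpy as np, cv2
from scipy.spatial.transform import Rotation as R
def world(im, T=None):
    d=im["depth"]; h,w=d.shape
    u,v=np.meshgrid(np.arange(w),np.arange(h))
    p=np.stack([(u-im["cx"])/im["fx"]*d,(v-im["cy"])/im["fy"]*d,d,np.ones_like(d)],-1)
    if T is None: T=np.linalg.inv(im["camera_from_world"])
    P=(p@np.asarray(T).T)[...,:3]; P[d<=0]=np.nan
    return P
def toolT(pos,q):
    T=np.eye(4); T[:3,:3]=R.from_quat(q).as_matrix(); T[:3,3]=pos; return T
E
python3 - <<'E'
from h import *
for n in ["scene","side"]:
    im=dict(np.load(f"a_{n}.npz")); P=world(im)
    # topdown orthographic rendering
    M=np.zeros((600,800,3),np.uint8)
    x=P[...,0];y=P[...,1]
    # col: y from -.8 to .8 ->800 ; row: x from 0 to 1.2
    ok=~np.isnan(x)
    c=((0.5-y)*700).astype(int,copy=False) if False else np.where(ok,(0.6-y)*660,-1).astype(int)
    rr=np.where(ok,(0.95-x)*660,-1).astype(int)
    s=ok&(c>=0)&(c<800)&(rr>=0)&(rr<600)
    M[rr[s],c[s]]=im["pixels"][s][:,::-1]
    M=cv2.dilate(M,np.ones((2,2)))
    cv2.imwrite(f"pics/top_{n}.png",M)
    def pt(u,v): print(n,(u,v),np.round(P[v,u],3))
    if n=="scene":
        for u,v in [(396,201),(424,255),(424,191),(403,201),(230,175),(180,127),(272,188),(332,232),(450,150)]: pt(u,v)
        crop=im["pixels"][150:300,200:460]
        cv2.imwrite("pics/crop_s.png",cv2.resize(crop,None,fx=3,fy=3,interpolation=cv2.INTER_CUBIC)[:,:,::-1][:600,:800])
    else:
        for u,v in [(315,306),(243,334),(338,332),(301,208),(259,256)]: pt(u,v)
        crop=im["pixels"][180:370,160:380]
        cv2.imwrite("pics/crop_d.png",cv2.resize(crop,None,fx=3,fy=3,interpolation=cv2.INTER_CUBIC)[:,:,::-1][:600,:800])
E
```

```text
scene (396, 201) [0.423 0.249 0.015]
scene (424, 255) [0.6   0.363 0.02 ]
scene (424, 191) [0.355 0.331 0.012]
scene (403, 201) [0.407 0.272 0.003]
scene (230, 175) [ 0.468 -0.305  0.014]
scene (180, 127) [ 0.308 -0.556  0.012]
scene (272, 188) [ 0.511 -0.141  0.056]
scene (332, 232) [0.602 0.08  0.029]
scene (450, 150) [0.143 0.394 0.001]
side (315, 306) [0.417 0.25  0.019]
side (243, 334) [0.585 0.367 0.015]
side (338, 332) [0.354 0.332 0.02 ]
side (301, 208) [ 0.495 -0.146  0.053]
side (259, 256) [0.593 0.084 0.031]
```

View pics/crop_s.png

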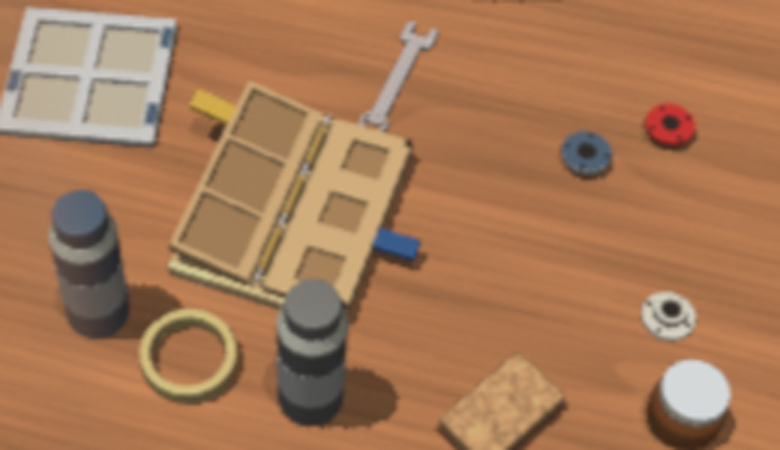

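View pics/crop_d.png

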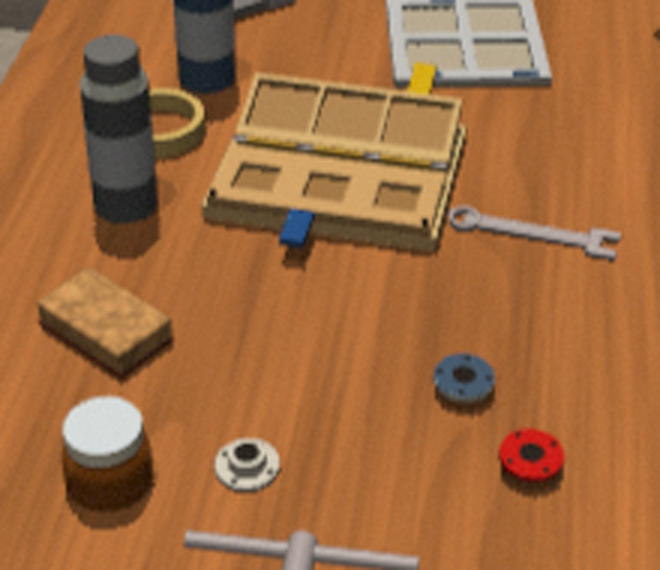

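View pics/top_scene.png

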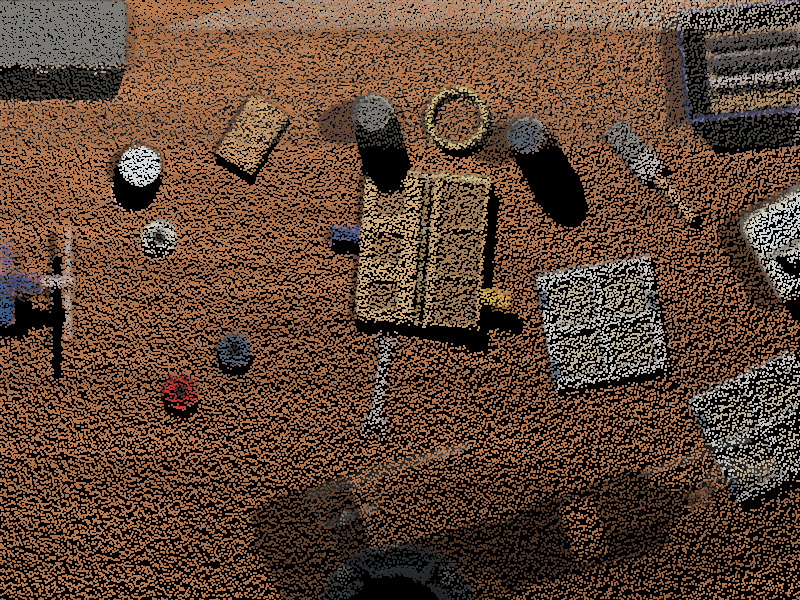

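```bash
cat >> h.py <<'E'
from cell import r, optics
import time
def down(yaw): return (R.from_euler('z',yaw)*R.from_euler('x',np.pi)).as_quat()
def snap(name,save=True):
    T=toolT(r.current_tool_pos(),r.current_ee_rot())
    im=optics.get_image("wrist")
    im["W"]=T@np.asarray(im["mount"])
    if save:
        cv2.imwrite(f"pics/{name}.png",im["pixels"][:,:,::-1]); np.savez(name+".npz",**im)
    return im
E
python3 - <<'E'
from h import *
for i,(p) in enumerate([(0.42,-0.30,0.36),(0.46,0.0,0.40),(0.42,0.27,0.36)]):
    r.move_to(list(p),down(0)); print(r.current_t()); snap(f"w{i}")
E
```

```text
1.3417
2.5583
3.675
```

View pics/w0.png

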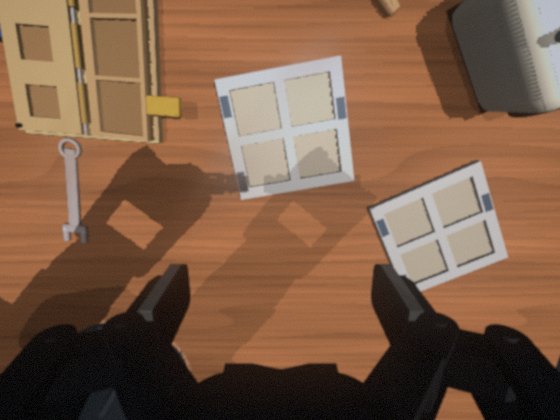

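View pics/w1.png

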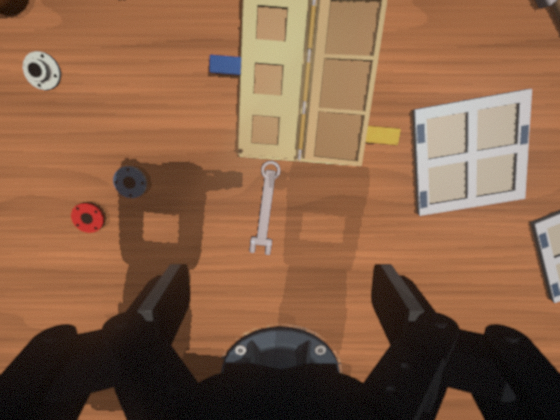

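View pics/w2.png

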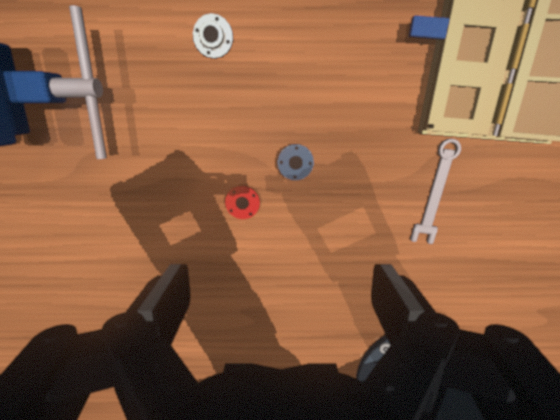

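w0–w2 show only two flanges: the dark one at (295,162) and the pale, hub-up one at (213,36) in w2. Next I'll compute the poses.

```bash
python3 - <<'E'
from h import *
def rect(P,m,name):
    pts=P[m][:,:2].astype(np.float32); 
    c,s,a=cv2.minAreaRect(pts*1000); print(name,len(pts),np.round(c,1),np.round(s,1),round(a,2), "medz",np.round(np.median(P[m][:,2]),4))
for n in ["w0","w1","w2"]:
    im=dict(np.load(n+".npz")); P=world(im,im["W"]); z=P[...,2]; px=im["pixels"].astype(int); hsv=cv2.cvtColor(im["pixels"],cv2.COLOR_RGB2HSV)
    tabl=(z<0.003)&(z>-0.01); print(n,"table z med",np.nanmedian(z[(abs(z)<0.01)]))
    # connected comps of raised points
    raised=((z>0.006)&(z<0.07)&(np.arange(420)[:,None]<300)).astype(np.uint8)
    raised=cv2.morphologyEx(raised,cv2.MORPH_OPEN,np.ones((3,3)))
    k,l,st,ce=cv2.connectedComponentsWithStats(raised)
    for i in range(1,k):
        if st[i,4]<80: continue
        m=l==i; rect(P,m,f"{n} comp{i} px{np.round(ce[i])} box{st[i,:4]} col{np.round(px[m].mean(0))}")
E
```

```text
w0 table z med 0.0006680649249696247
w0 comp1 px[86. 68.] box[  0   0 182 143] col[159. 129.  90.] 21227 [537.3 -52.7] [238.2 181.4] 89.96 medz 0.0317
w0 comp2 px[389.   6.] box[378   0  22  16] col[143. 110.  79.] 251 [ 619.2 -437.6] [27.1 16.6] 87.82 medz 0.0176
w0 comp3 px[476.  58.] box[452   0  63 118] col[67. 61. 55.] 2580 [ 551.7 -554.7] [154.3  28. ] 24.13 medz 0.0476
w0 comp4 px[287. 127.] box[215  56 139 144] col[181. 179. 179.] 8000 [ 461.1 -309.1] [176.3 176.5] 9.99 medz 0.0123
w0 comp39 px[ 72. 192.] box[ 59 139  28 105] col[154. 139. 135.] 1280 [367.7  23.8] [ 38.  168.1] 80.05 medz 0.0084
w0 comp54 px[443. 226.] box[370 161 138 130] col[176. 172. 170.] 5866 [ 302.1 -556.7] [178.1 177.2] 25.53 medz 0.0118
w1 table z med 0.0006714841288844586
w1 comp1 px[12.  6.] box[ 0  0 28 16] col[43. 24. 12.] 357 [668.4 378.2] [ 9.4 45.9] 23.33 medz 0.0211
w1 comp2 px[308.  80.] box[210   0 191 166] col[176. 151. 111.] 22754 [565.8 -35.5] [278.4 226. ] 86.03 medz 0.0313
w1 comp3 px[551.   5.] box[538   0  22  19] col[87. 72. 64.] 187 [ 673.1 -382.8] [41.7 12.9] 64.12 medz 0.0131
w1 c
[... 1007 characters left out ...]
 [35.2  4.6] 0.82 medz 0.0163
w2 comp10 px[ 18. 118.] box[  8 103  21  32] col[19. 25. 38.] 475 [492.9 629.4] [31.6 65.9] 40.76 medz 0.0203
w2 comp12 px[446. 154.] box[440 142  15  22] col[188. 173. 169.] 134 [431.4  21.2] [33.2 18.3] 49.93 medz 0.0073
w2 comp13 px[295. 162.] box[278 144  36  37] col[101. 101. 110.] 1025 [419.3 248.2] [53.3 51.9] 0.01 medz 0.0187
w2 comp14 px[441. 176.] box[435 168  13  16] col[200. 185. 182.] 85 [396.1  23. ] [15. 25.] 76.12 medz 0.0069
w2 comp17 px[242. 202.] box[225 186  35  34] col[169.  64.  53.] 923 [357.1 329.3] [52.2 53. ] 27.9 medz 0.0188
w2 comp22 px[425. 231.] box[412 220  25  24] col[190. 172. 168.] 315 [305.1  36. ] [36.6 39. ] 82.63 medz 0.0076
```

```bash
python3 - <<'E'
from h import *
r.move_to([0.56,0.0,0.36],down(0)); print(r.current_t()); im=snap("w3")
P=world(im,im["W"]); hsv=cv2.cvtColor(im["pixels"],cv2.COLOR_RGB2HSV)
z=P[...,2]
for nm,m in [("blue",(hsv[...,0]>100)&(hsv[...,0]<125)&(hsv[...,1]>150)&(z<0.08)&(z>0.015)),("yellow",(hsv[...,0]>20)&(hsv[...,0]<30)&(hsv[...,1]>190)&(hsv[...,2]>120)&(z>0.02)&(z<0.08))]:
    k,l,st,ce=cv2.connectedComponentsWithStats(m.astype(np.uint8))
    for i in range(1,k):
        if st[i,4]>100:
            q=P[l==i]; c,s,a=cv2.minAreaRect((q[:,:2]*1000).astype(np.float32)); print(nm,ce[i],st[i],np.round(c,1),np.round(s,1),round(a,2),np.round(np.percentile(q[:,2],[5,50,95]),4))
E
```

```text
4.8917
```

View pics/w3.png

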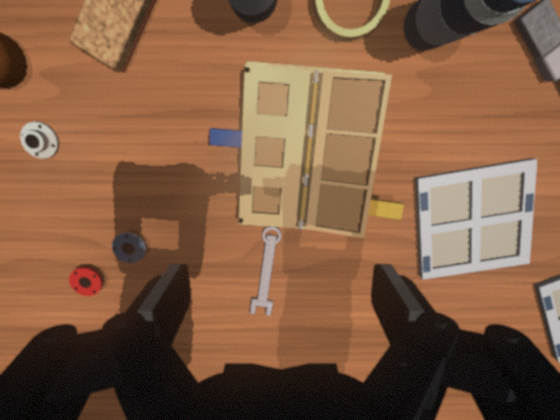

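```bash
python3 - <<'E'
from h import *
im=dict(np.load("w3.npz")); P=world(im,im["W"]); hsv=cv2.cvtColor(im["pixels"],cv2.COLOR_RGB2HSV); z=P[...,2]
for u,v in [(225,138),(388,210),(228,137),(275,70),(350,70),(330,220),(255,210),(370,160),(330,160),(252,10),(252,2),(430,25)]: print(u,v,hsv[v,u],np.round(P[v,u],4))
def rp(m,n):
    q=P[m]; c,s,a=cv2.minAreaRect((q[:,:2]*1000).astype(np.float32)); print(n,m.sum(),np.round(c,1),np.round(s,1),round(a,2),np.round(np.percentile(q[:,2],[5,50,95]),4))
def region(u0,u1,v0,v1):
    M=np.zeros(z.shape,bool); M[v0:v1,u0:u1]=1; return M
rp(region(200,236,125,152)&(z>.02)&(z<.04),"bluetab")
rp(region(378,410,195,225)&(z>.02)&(z<.08),"yeltab")
A=region(240,305,60,230)&(z>.027)&(z<.034); rp(A,"leafA")
# plane fit leaf A pts & B pts
B=region(322,388,75,235)&(z>.03)&(z<.07)
for n,m in(("A",A),("Ball",B)):
    q=P[m]; c=q.mean(0); u,s,vt=np.linalg.svd(q-c,full_matrices=False); print(n,c,vt[2],s[2]/np.sqrt(len(q)))
for n in ("scene","side"):
    im2=dict(np.load(f"a_{n}.npz")); Q=world(im2)
    for zz in [(0.15,0.2)]:
        m=(Q[...,2]>0.06)&(Q[...,2]<0.25)&(Q[...,0]>0.55)&(Q[...,0]<0.9)&(abs(Q[...,1])<0.35)
        k,l,st,ce=cv2.connectedComponentsWithStats(m.astype(np.uint8))
        for i in range(1,k):
            if st[i,4]>100:
                q=Q[l==i]; t=q[q[:,2]>q[:,2].max()-0.01]; print(n,np.round(q.min(0),3),np.round(q.max(0),3),"top c",np.round(t.mean(0),3))
E
```

```text
225 138 [114  86 134] [0.5949 0.0804 0.0302]
388 210 [ 22 160 199] [ 0.4978 -0.1503  0.0577]
228 137 [116  80 134] [0.5963 0.0762 0.0298]
275 70 [ 24  77 199] [0.6832 0.0097 0.031 ]
350 70 [ 20  85 192] [ 0.6846 -0.0918  0.018 ]
330 220 [ 15 125 129] [ 0.4738 -0.0728  0.0341]
255 210 [ 15 117 159] [0.4866 0.0411 0.0253]
370 160 [ 14 111 106] [ 0.5667 -0.1222  0.0446]
330 160 [ 15 116 162] [ 0.5643 -0.0687  0.0312]
252 10 [ 0 28 54] [0.7437 0.0355 0.0658]
252 2 [ 0 10 52] [0.744  0.0329 0.0942]
430 25 [ 7 41 56] [ 0.7258 -0.167   0.0783]
bluetab 454 [595.4  84. ] [36.2 23.8] 85.13 [0.0279 0.0295 0.0308]
yeltab 434 [ 497.4 -152.7] [35.  24.6] 86.68 [0.0538 0.0583 0.0621]
leafA 6952 [574.9  11.6] [ 97.3 226.8] 87.92 [0.029  0.0304 0.0319]
A [0.5814407  0.01399237 0.0304213 ] [ 8.53494194e-04 -1.58018675e-03  9.99998387e-01] 0.0008912951531170784
Ball [ 0.57538952 -0.09775312  0.03961657] [-0.01658056 -0.24702616 -0.96886695] 0.003115834674391135
scene [ 0.717 -0.232  0.06 ] [ 0.779 -0.164  0.195] top c [ 0.746 -0.197  0.188]
scene [0.753 0.003 0.06 ] [0.813 0.068 0.194] top c [0.779 0.035 0.188]
side [ 0.71  -0.221  0.06 ] [ 0.775 -0.157  0.193] top c [ 0.742 -0.19   0.188]
side [0.742 0.013 0.06 ] [0.806 0.077 0.193] top c [0.775 0.042 0.188]
```

```bash
python3 - <<'E'
from h import *
im=dict(np.load("w3.npz")); P=world(im,im["W"]); z=P[...,2]
px=im["pixels"]
c=px[60:240,200:410]; cv2.imwrite("pics/w3c.png",cv2.resize(c,None,fx=3.3,fy=3.3,interpolation=cv2.INTER_CUBIC)[:,:,::-1])
hsv=cv2.cvtColor(px,cv2.COLOR_RGB2HSV)
M=np.zeros(z.shape,bool); M[72:218,246:298]=1
m=M&(z<0.0265)
m=cv2.morphologyEx(m.astype(np.uint8),cv2.MORPH_OPEN,np.ones((3,3)))
k,l,st,ce=cv2.connectedComponentsWithStats(m)
cs=[]
for i in range(1,k):
    if st[i,4]>200:
        q=P[l==i]; cc,s,a=cv2.minAreaRect((q[:,:2]*1000).astype(np.float32)); print(ce[i],st[i],np.round(cc,1),np.round(s,1),round(a,2),np.median(q[:,2]), q.mean(0)); cs.append(q.mean(0)[:2])
E
```

```text
[272.9959718   98.65458207] [257  82  33  34 993] [647.1  12.8] [42.  42.1] 85.72 0.023357548096595238 [0.64748611 0.01276325 0.02337017]
[269.48023952 151.61556886] [255 137  30  31 835] [574.7  18.3] [42.1 41.6] 85.75 0.02343245136599792 [0.57495742 0.01824682 0.0234374 ]
[266.31767956 199.84254144] [252 187  30  27 724] [502.4  23.6] [42.  40.8] 85.8 0.02355243273838173 [0.50218404 0.02369441 0.02358186]
```

View pics/w3c.png

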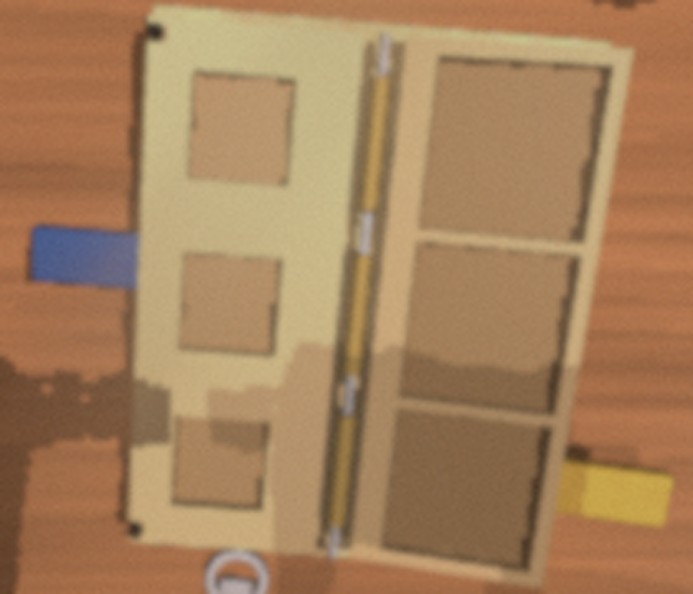

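Leaf A's pockets fit well: spacing 72.4 mm, floor z 0.023, yaw −4.3°. Leaf B stands about 0.235 rad open. Next: look at the dark flange again, then pick it.

```bash
cat >> h.py <<'E'
YB=np.arctan2(0.0128-0.0236,0.6471-0.5023)
XB=np.array([np.cos(YB),np.sin(YB)]); YBv=np.array([-np.sin(YB),np.cos(YB)])
P1=np.array([0.5747,0.0183]); OB=P1-0.055*YBv
def bp(x,y,z): return list(OB+x*XB+y*YBv)+[z]
def arcA(th): return bp(0.015,0.125*np.cos(th)+0.0085*np.sin(th),0.0325+0.125*np.sin(th)-0.0085*np.cos(th))
def arcB(th): return bp(-0.065,-(0.125*np.cos(th)+0.0085*np.sin(th)),0.0325+0.125*np.sin(th)-0.0085*np.cos(th))
def best_yaw(pos,yaw):
    q=r.current_q(); o=[]
    for y in (yaw,yaw+np.pi):
        s=r.inverse_kinematics(list(pos),down(y))
        if s is not None: o.append((abs(np.array(s)-q).max()+0.3*max(0,abs(s[5])-1.8),y))
    return min(o)[1]
def flanges(im):
    P=world(im,im["W"]); z=P[...,2]
    m=((z>0.006)&(z<0.07)&(np.arange(420)[:,None]<262)).astype(np.uint8)
    m=cv2.morphologyEx(m,cv2.MORPH_OPEN,np.ones((3,3)))
    k,l,st,ce=cv2.connectedComponentsWithStats(m); out=[]
    for i in range(1,k):
        if st[i,4]<150: continue
        q=P[l==i]; (c,s,a)=cv2.minAreaRect((q[:,:2]*1000).astype(np.float32))
        if 25<min(s) and max(s)<62:
            (cc,rad)=cv2.minEnclosingCircle((q[:,:2]*1000).astype(np.float32))
            out.append((np.round(np.array(c)/1000,4),np.round(s,1),np.round(np.array(cc)/1000,4),round(rad,1),np.round(np.percentile(q[:,2],[50,95]),4),np.round(im["pixels"][l==i].mean(0)),np.round(ce[i])))
    return out
E
python3 - <<'E'
from h import *
p=[0.4195,0.248,0.19]
y=best_yaw(p,np.deg2rad(-53)); print("yaw",np.rad2deg(y))
r.move_to(p,down(y)); im=snap("w4"); print(r.current_t(),r.current_q())
for f in flanges(im): print(*f)
E
```

```text
yaw 126.99999999999999
6.4917 [ 4.37835484e-01  3.19561274e-01  1.87295441e+00 -6.00241651e-05
  9.48304269e-01 -2.06450452e-01]
[0.3575 0.3298] [53.  52.3] [0.3577 0.3296] 26.9 [0.0187 0.0199] [116.  48.  41.] [277.  76.]
[0.4202 0.2487] [52.3 53.5] [0.42   0.2485] 26.9 [0.0185 0.0196] [ 96.  98. 107.] [279. 190.]
[0.5934 0.3644] [42.  38.9] [0.5915 0.3636] 24.4 [0.0179 0.0195] [146. 138. 128.] [485. 200.]
```

View pics/w4.png

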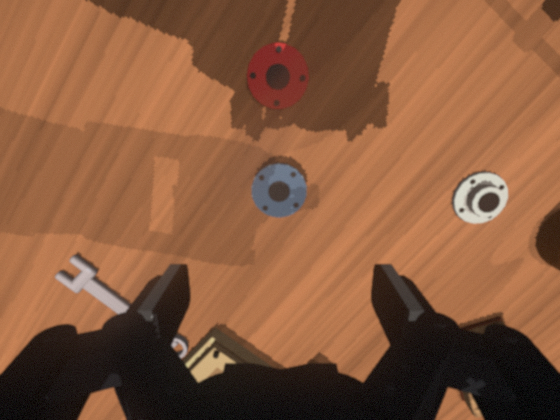

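The dark flange is centred at (279,190), with flat face up. I'll pick it and bring it over pocket 1.

```bash
python3 - <<'E'
from h import *
y=np.deg2rad(127)
r.set_gripper(1.0,40)
r.move_to([0.4201,0.2486,0.08],down(y)); r.move_linear([0.4201,0.2486,0.030],vel=0.1)
r.set_gripper(0.0,40); print("op",r.current_opening(),r.current_contact_force())
r.move_linear([0.4201,0.2486,0.12]); print("op",r.current_opening(),r.current_t())
p=bp(0,0.055,0.12); y2=best_yaw(p,np.pi/2+YB); print(np.rad2deg(y2))
r.move_to(p,down(y2)); print(r.current_t(),r.current_opening())
im=snap("w5"); im=optics.get_image("side"); cv2.imwrite("pics/s5.png",cv2.resize(im["pixels"][130:330,180:440],None,fx=3,fy=3)[:,:,::-1])
E
```

```text
op 0.6100985264411736 [-2.95121429 -1.67133228 12.4590534 ]
op 0.6017917162206018 9.0583
85.7344559464795
10.1333 0.6061383533270772
```

View pics/w5.png

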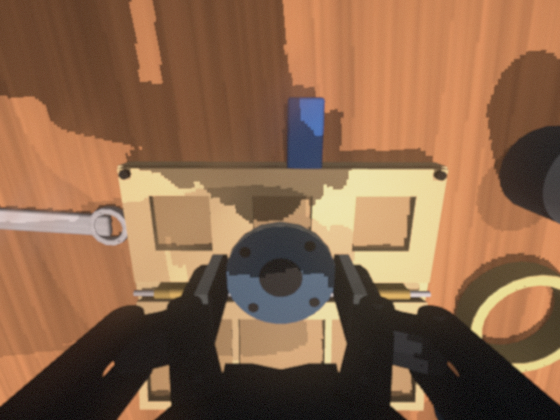

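View pics/s5.png

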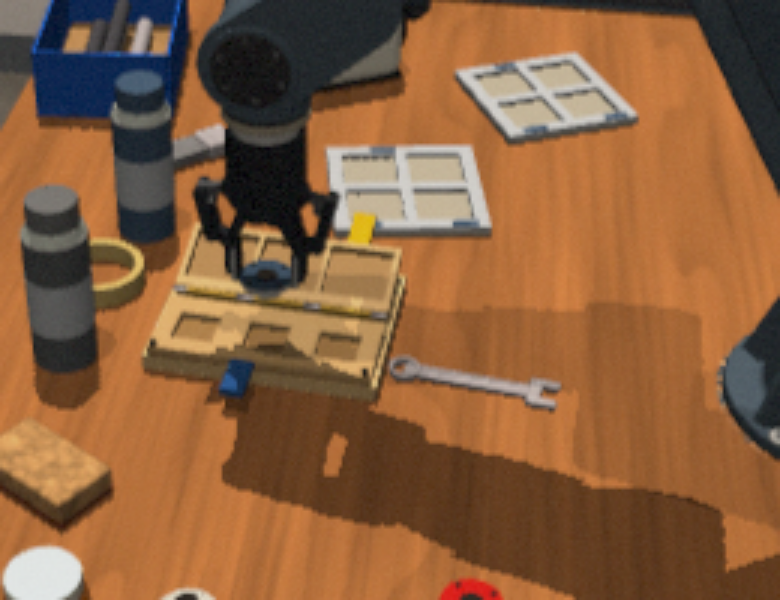

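```bash
python3 - <<'E'
from h import *
im=dict(np.load("w5.npz")); P=world(im,im["W"])
m=np.zeros(P.shape[:2],bool); m[225:322,230:332]=1
z=P[...,2]; print(np.nanpercentile(z[m],[5,25,50,75,95]))
med=np.nanmedian(z[m]); mm=m&(abs(z-med)<0.004)
q=P[mm]; c=q.mean(0); u,s,vt=np.linalg.svd(q-c,full_matrices=False); print(c,vt[2]); 
print(cv2.minEnclosingCircle((q[:,:2]*1000).astype(np.float32)), bp(0,.055,.12))
E
```

```text
[0.03015799 0.10616092 0.10670048 0.10715496 0.10776376]
[0.57525319 0.02179827 0.10679845] [0.00324642 0.00364618 0.99998808]
((575.16748046875, 19.927186965942383), 27.186750411987305) [np.float64(0.5747), np.float64(0.018300000000000004), 0.12]
```

```bash
python3 - <<'E'
from h import *
p=bp(0,0.0545,0.056); 
r.move_linear(p,vel=0.08); print(r.current_contact_force())
r.move_linear(bp(0,0.0545,0.0538),vel=0.03); print(r.current_contact_force(),r.current_opening())
r.set_gripper(0.9); r.move_linear(bp(0,0.0545,0.15)); print(r.current_t())
q=r.current_ee_rot()
r.move_to(bp(-0.0,0.055,0.19),q); im=snap("w6")
for f in flanges(im): print(*f)
P=world(im,im["W"]); z=P[...,2]
m=(z>0.0365)&(z<0.05)&(abs(P[...,0]-.575)<.04)&(abs(P[...,1]-.018)<.035)
q=P[m]; print(cv2.minEnclosingCircle((q[:,:2]*1000).astype(np.float32)),np.percentile(q[:,2],[10,50,90]))
E
```

```text
[0.46144388 0.26350199 0.10567044]
[1.5432472  0.096889   1.19103925] 0.6033625024617925
12.6
((575.9051513671875, 18.474409103393555), 26.9267520904541) [0.04045749 0.0413771  0.04223909]
```

View pics/w6.png

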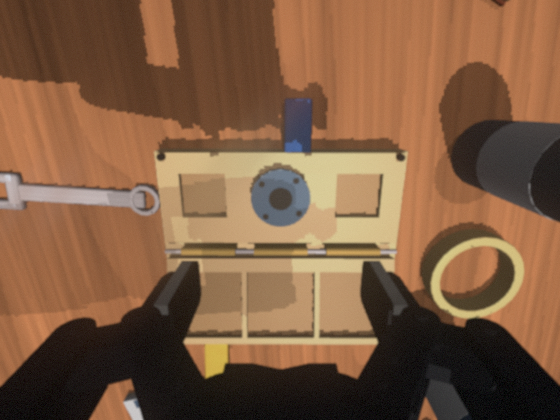

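The flange stands in pocket 1, 1.3 mm off centre with its top at 0.041. Next I'll fold leaf B by its yellow tab.

```bash
cat >> h.py <<'E'
def up(p,d): return [p[0],p[1],p[2]+d]
def swing(arc,t0,t1,n,vel=0.12):
    for t in np.linspace(t0,t1,n+1)[1:]:
        r.move_linear(up(arc(t),0.003),vel=vel)
        f=np.array(r.current_contact_force()); print(round(t,2),np.round(f,1),round(r.current_opening(),3),round(r.current_t(),1))
        if np.linalg.norm(f)>60: print("STOP"); return False
    return True
E
python3 - <<'E'
from h import *
th=0.235
g=up(arcB(th),0.003); h=up(g,0.07)
y=best_yaw(h,np.pi/2+YB); print(np.rad2deg(y))
r.move_to(h,down(y)); r.set_gripper(0.55,50)
r.move_linear(g,vel=0.1); print(r.current_contact_force())
r.set_gripper(0.0,50); print(r.current_opening(),r.current_contact_force(),r.current_t())
if 0.2<r.current_opening()<0.4: swing(arcB,th,0.7,2)
im=optics.get_image("side"); cv2.imwrite("pics/s6.png",cv2.resize(im["pixels"][130:330,180:440],None,fx=3,fy=3)[:,:,::-1])
E
```

```text
85.7344559464795
[ 0.62303565 -0.57374378 -0.72426104]
0.2698264332203986 [-0.2380978  -1.19336579  2.71057329] 15.325
0.47 [ 1.6  1.6 -0.1] 0.269 15.7
0.7 [ 3.   4.5 -2.4] 0.267 16.1
```

View pics/s6.png

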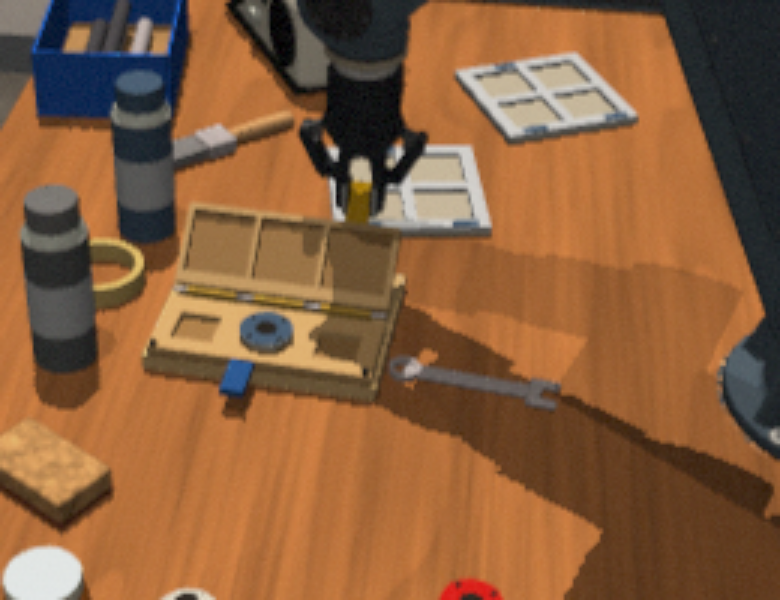

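```bash
python3 - <<'E'
from h import *
swing(arcB,0.7,3.13,10)
print(r.current_tool_pos(),arcB(3.13))
r.sleep(0.3)
r.set_gripper(0.55); r.move_linear(up(arcB(3.13),0.10)); r.sleep(0.2)
im=snap("w7"); print(r.current_t())
im=optics.get_image("side"); cv2.imwrite("pics/s7.png",cv2.resize(im["pixels"][130:330,180:440],None,fx=3,fy=3)[:,:,::-1])
E
```

```text
0.94 [ 4.3  4.1 -2.6] 0.266 16.6
1.19 [ 4.8  2.8 -4.6] 0.266 17.0
1.43 [ 4.5  2.  -5.4] 0.267 17.4
1.67 [ 5.5 -0.6 -4.8] 0.268 17.8
1.91 [ 4.2 -1.5 -3.7] 0.267 18.2
2.16 [3.8 0.5 2.2] 0.267 18.6
2.4 [3.6 2.3 4.4] 0.264 19.0
2.64 [4.5 2.3 2.4] 0.267 19.4
2.89 [ 4.1 -2.1  0. ] 0.265 19.8
3.13 [ 5.9 -2.8 -1. ] 0.266 20.2
[0.51534957 0.09190676 0.04510234] [np.float64(0.5150786260484239), np.float64(0.09283410198271848), np.float64(0.04244847809254289)]
21.8667
```

View pics/s7.png

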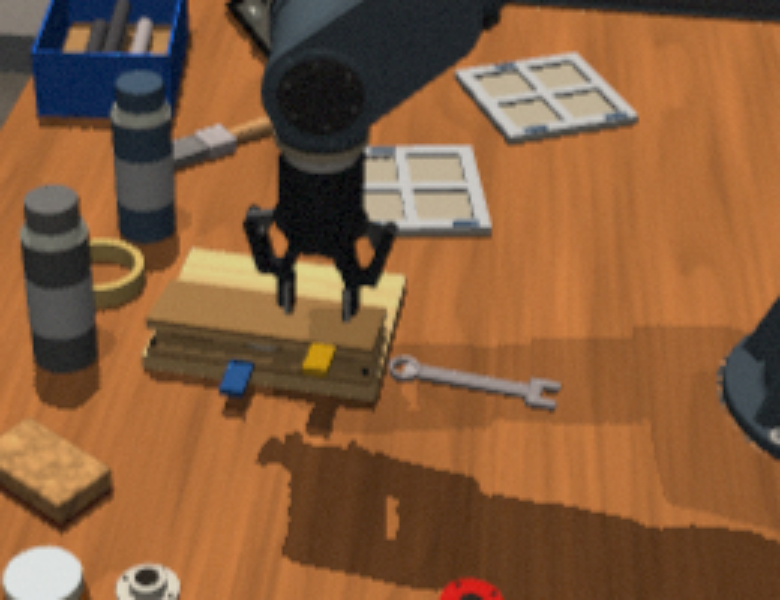

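View pics/w7.png

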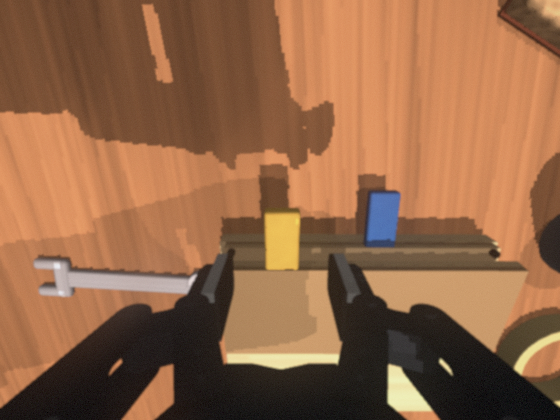

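The side view shows the yellow leaf still short of closed. I'll measure the angle, then press it down with the fingertips shut.

```bash
cat >> h.py <<'E'
def tabs(im):
    P=world(im,im["W"]) ; z=P[...,2]; hsv=cv2.cvtColor(im["pixels"],cv2.COLOR_RGB2HSV)
    o={}
    for nm,m in [("blue",(hsv[...,0]>105)&(hsv[...,0]<125)&(hsv[...,1]>70)),("yel",(hsv[...,0]>=20)&(hsv[...,0]<30)&(hsv[...,1]>130)&(hsv[...,2]>90))]:
        d=np.hypot(*(np.moveaxis(P[...,:2],-1,0)-OB[:,None,None]))
        rel=P[...,:2]-OB; yy=abs(rel@YBv)
        m=m&(z>0.015)&(z<0.2)&(yy<0.16)&(d<0.18)&(yy>0.09)
        k,l,st,ce=cv2.connectedComponentsWithStats(m.astype(np.uint8))
        for i in range(1,k):
            if st[i,4]>150:
                q=P[l==i]; rl=np.c_[(q[:,:2]-OB)@XB,(q[:,:2]-OB)@YBv,q[:,2]]
                o.setdefault(nm,[]).append((st[i,4],np.round(np.median(rl,0),4),np.round(np.percentile(rl,[2,98],axis=0)*1000)))
                A=np.c_[rl[:,1],np.ones(len(rl))]; sl=np.linalg.lstsq(A,rl[:,2],rcond=None)[0]; o[nm].append(("slope",round(sl[0],3)))
    return o
E
python3 - <<'E'
from h import *
print(tabs(dict(np.load("w7.npz"))))
E
```

```text
{'blue': [(np.int32(1593), array([0.0154, 0.1194, 0.0289]), array([[  5.,  97.,  27.],
       [ 27., 140.,  30.]])), ('slope', np.float64(-0.002))], 'yel': [(np.int32(1650), array([-0.0635,  0.1157,  0.064 ]), array([[-74.,  94.,  60.],
       [-53., 135.,  67.]])), ('slope', np.float64(0.156))]}
```

```bash
python3 - <<'E'
from h import *
r.set_gripper(0.0,30)
p=arcB(3.14)
for z in [0.10,0.088,0.080,0.074,0.071,0.069,0.0675,0.0665]:
    r.move_linear([p[0],p[1],z],vel=0.06); f=np.array(r.current_contact_force()); print(z,np.round(f,1))
    if abs(f[2])>18: break
r.sleep(0.3)
r.move_linear([p[0],p[1],0.14]); r.set_gripper(0.55)
im=snap("w8"); print(tabs(im),r.current_t())
E
```

```text
0.1 [ 0.9 -0.   0.3]
0.088 [-0.2 -1.2  0.6]
0.08 [-0.1 -0.2 -0.5]
0.074 [-0.2 -0.5  0.7]
0.071 [0.2 0.5 0.5]
0.069 [0.1 0.7 0.4]
0.0675 [-1.6  0.1  7.8]
0.0665 [-6.6  0.1 19.7]
{'blue': [(np.int32(1624), array([0.0153, 0.1191, 0.029 ]), array([[  5.,  97.,  27.],
       [ 27., 140.,  30.]])), ('slope', np.float64(-0.001))], 'yel': [(np.int32(1607), array([-0.0637,  0.1187,  0.0461]), array([[-74.,  97.,  45.],
       [-53., 139.,  47.]])), ('slope', np.float64(0.003))]} 26.6667
```

Leaf B is closed flat: slope 0.003, tab top at 0.046. Now I'll swing the pair over with the blue tab.

```bash
python3 - <<'E'
from h import *
g=up(arcA(0),0.005); h=up(g,0.08)
y=best_yaw(h,np.pi/2+YB); print(np.rad2deg(y))
r.move_to(h,down(y)); r.set_gripper(0.5,80)
r.move_linear(g,vel=0.1); print(r.current_contact_force())
r.set_gripper(0.0,80); print(r.current_opening(),r.current_contact_force(),r.current_t())
if 0.2<r.current_opening()<0.4: swing(arcA,0,1.2,5)
im=optics.get_image("side"); cv2.imwrite("pics/s8.png",cv2.resize(im["pixels"][130:330,180:440],None,fx=3,fy=3)[:,:,::-1])
E
```

```text
85.7344559464795
[-1.03619144 -0.5006748   0.25886261]
0.261263396801623 [-0.50643914 -0.40591675  6.21549963] 28.5833
0.24 [ 3.4 -5.1 -3.4] 0.26 29.0
0.48 [ 4.3 -7.4 -5.9] 0.26 29.4
0.72 [ 5.2 -7.8 -8.5] 0.256 29.8
0.96 [  6.8  -6.9 -11.7] 0.253 30.2
1.2 [  7.2  -6.3 -12.8] 0.247 30.6
```

View pics/s8.png

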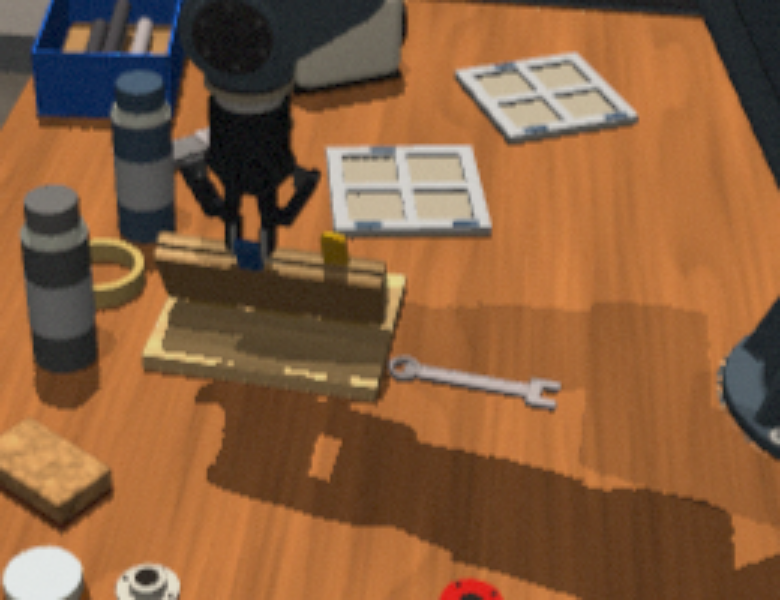

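```bash
python3 - <<'E'
from h import *
swing(arcA,1.2,3.12,8)
r.sleep(0.3)
print(r.current_tool_pos(),arcA(3.12))
r.set_gripper(0.5); r.move_linear(up(arcA(3.12),0.10)); r.sleep(0.1)
im=snap("w9"); print(r.current_t(),tabs(im))
im=optics.get_image("side"); cv2.imwrite("pics/s9.png",cv2.resize(im["pixels"][130:330,180:440],None,fx=3,fy=3)[:,:,::-1])
E
```

```text
1.44 [ 0.4 -1.8 -0.1] 0.011 31.0
1.68 [ 1.1 -0.6  0.7] 0.0 31.4
1.92 [-1.4  0.1 -0.3] -0.003 31.8
2.16 [ 0.6  0.1 -0.2] 0.005 32.2
2.4 [-0.6 -0.5  0.8] 0.002 32.6
2.64 [ 0.6 -0.2 -0.4] 0.0 33.0
2.88 [ 0.5 -0.6  0.9] 0.002 33.4
3.12 [-1.   0.9 -1.1] 0.0 33.8
[ 0.57654235 -0.1620775   0.04725161] [np.float64(0.5762860417202271), np.float64(-0.16210502004735908), np.float64(0.04369689051132189)]
35.55 {}
```

View pics/s9.png

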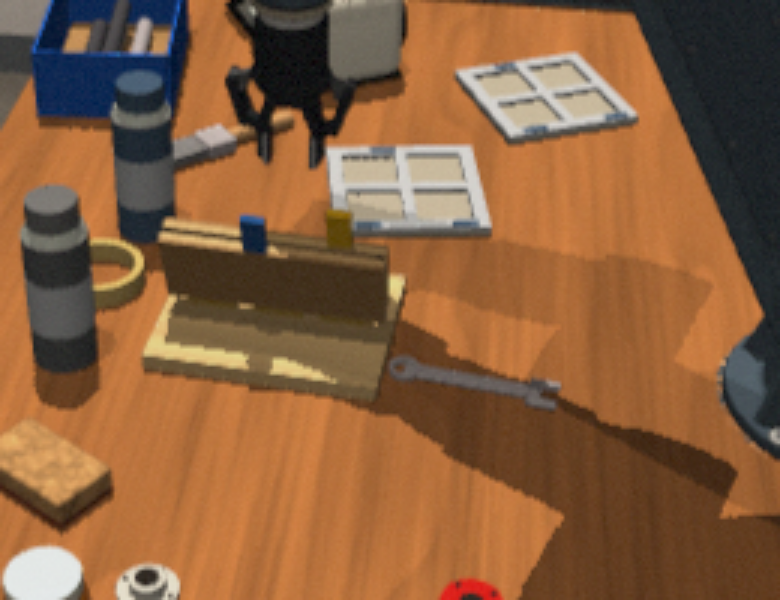

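View pics/w9.png

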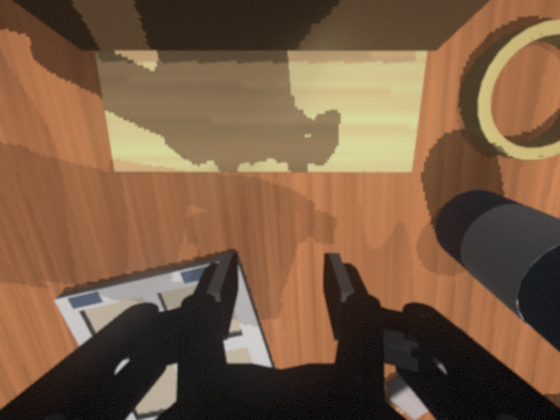

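The grip let go near θ≈1.25, and the pair now stands steeply by itself. I'll measure its angle and push leaf A over from behind instead.

```bash
python3 - <<'E'
from h import *
for n in ("side","scene"):
    im=optics.get_image(n); P=world(im); hsv=cv2.cvtColor(im["pixels"],cv2.COLOR_RGB2HSV)
    rel=P[...,:2]-OB; b=np.dstack([rel@XB,rel@YBv,P[...,2]-0.0325])
    for nm,m in [("blue",(hsv[...,0]>105)&(hsv[...,0]<125)&(hsv[...,1]>70)),("yel",(hsv[...,0]>=18)&(hsv[...,0]<30)&(hsv[...,1]>150))]:
        m=m&(b[...,2]>0.09)&(b[...,2]<0.15)&(abs(b[...,1])<0.06)&(abs(b[...,0])<0.12); q=b[m]
        if len(q)>5: print(n,nm,len(q),np.round(np.percentile(q,[5,50,95],axis=0),4).tolist())
    m=(b[...,2]>0.02)&(b[...,2]<0.09)&(abs(b[...,1])<0.08)&(abs(b[...,0])<0.1); q=b[m]
    s=np.polyfit(q[:,2],q[:,1],1); print(n,"leaf line",s, "theta",np.pi/2-np.arctan(s[0]))
E
```

```text
side blue 72 [[0.0057, 0.0401, 0.0954], [0.0148, 0.0476, 0.1204], [0.0258, 0.0531, 0.1352]]
side yel 104 [[-0.0749, 0.0177, 0.0964], [-0.0645, 0.0271, 0.1207], [-0.054, 0.0339, 0.1391]]
side leaf line [0.19273255 0.01787183] theta 1.380398366925333
scene blue 36 [[0.0107, 0.0367, 0.1016], [0.0264, 0.0441, 0.1289], [0.0299, 0.0491, 0.1346]]
scene yel 35 [[-0.0718, 0.0177, 0.0976], [-0.0529, 0.0242, 0.1332], [-0.0497, 0.0299, 0.1415]]
scene leaf line [ 0.46358218 -0.01359885] theta 1.136705037116119
```

```bash
cat >> h.py <<'E'
def push(th,rr=0.118,hw=0.011):
    y=rr*np.cos(th)+0.0135*np.sin(th); z=0.0325+rr*np.sin(th)-0.0135*np.cos(th)
    return bp(0.015,y+hw,z+0.022)
E
python3 - <<'E'
from h import *
q=r.current_ee_rot()
p=r.current_tool_pos(); r.move_linear([p[0],p[1],0.28],vel=0.25)
r.set_gripper(0.0,40)
a=push(1.0); r.move_linear([a[0],a[1],0.28],vel=0.25); 
r.move_linear(up(bp(0.015,0.16,0),a[2]),vel=0.2); 
for t in np.linspace(1.0,2.3,9):
    r.move_linear(push(t),vel=0.1); f=np.array(r.current_contact_force()); print(round(t,2),np.round(f,1),round(r.current_t(),1))
    if np.linalg.norm(f)>30: break
im=optics.get_image("side"); cv2.imwrite("pics/s10.png",cv2.resize(im["pixels"][130:330,180:440],None,fx=3,fy=3)[:,:,::-1])
E
```

```text
1.0 [ 0.9 -0.5 -0.4] 39.7
1.16 [ 0.4  0.2 -0.4] 40.0
1.32 [-0.2  0.7  0.8] 40.4
1.49 [-0.5 -0.9  0.1] 40.7
1.65 [ 0.5  0.2 -0.2] 41.0
1.81 [0.6 0.8 0.3] 41.4
1.98 [-0.7 -0.9  0.1] 41.7
2.14 [0.2 1.2 0.2] 42.1
2.3 [-0.3 -0.3 -0.3] 42.4
```

View pics/s10.png

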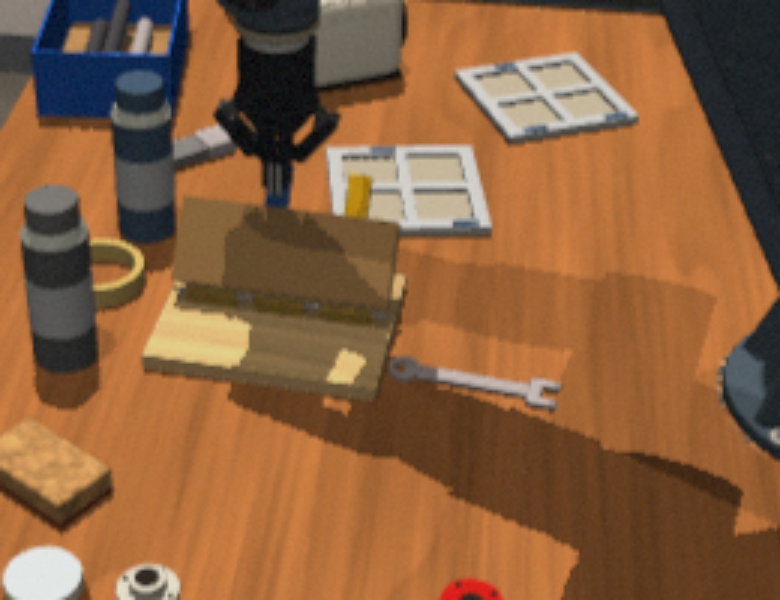

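```bash
python3 - <<'E'
from h import *
for t in list(np.linspace(2.3,3.1,7)[1:])+[3.14,3.16,3.17]:
    r.move_linear(push(t),vel=0.1); f=np.array(r.current_contact_force()); print(round(t,2),np.round(f,1),round(r.current_t(),1))
    if np.linalg.norm(f)>20: break
r.sleep(0.4)
p=r.current_tool_pos(); r.move_linear([p[0],p[1],0.15]); im=snap("w11"); print(tabs(im))
im=optics.get_image("side"); cv2.imwrite("pics/s11.png",cv2.resize(im["pixels"][130:330,180:440],None,fx=3,fy=3)[:,:,::-1])
E
```

```text
2.43 [-0.4 -0.1  0.3] 42.8
2.57 [ 0.4  0.5 -0.2] 43.1
2.7 [-0.1  1.2  0.3] 43.4
2.83 [ 0.6 -0.   0.1] 43.7
2.97 [-0.2 -0.4  0.7] 44.0
3.1 [ 0.2 -0.5 -1.2] 44.3
3.14 [0.2 0.2 0.9] 44.6
3.16 [-8.3  4.4 22.4] 44.8
{'blue': [(np.int32(1412), array([ 0.0159, -0.1145,  0.0461]), array([[   5., -134.,   45.],
       [  26.,  -96.,   48.]])), ('slope', np.float64(0.174))], 'yel': [(np.int32(510), array([-0.0648, -0.1225,  0.0292]), array([[ -72., -139.,   28.],
       [ -54., -109.,   30.]])), ('slope', np.float64(0.004))]}
```

View pics/s11.png

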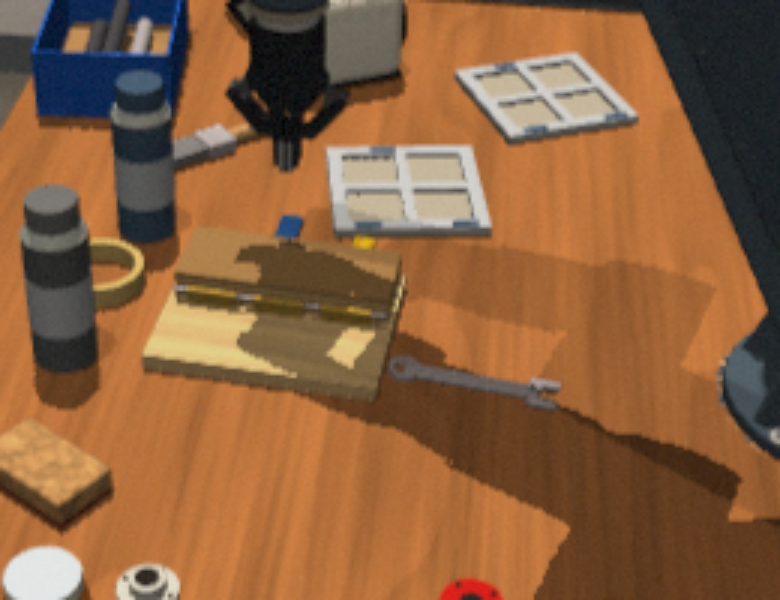

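View pics/w11.png

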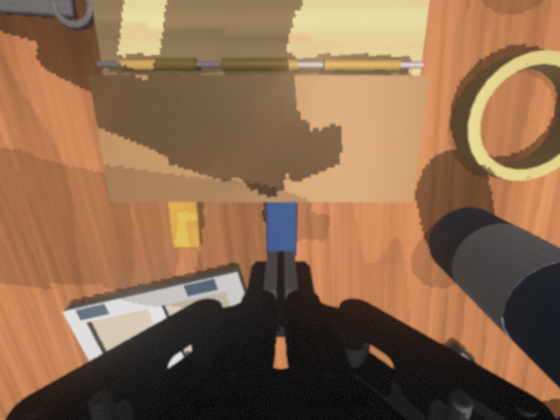

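The pair lies flat on the other side: blue tab top at 0.046, yellow tab at 0.029 and flat. Now I'll lift leaf A back.

```bash
cat >> h.py <<'E'
def swing(arc,t0,t1,n,vel=0.12):
    for t in np.linspace(t0,t1,n+1)[1:]:
        r.move_linear(up(arc(t),0.003),vel=vel)
        f=np.array(r.current_contact_force()); o=r.current_opening(); print(round(t,2),np.round(f,1),round(o,3),round(r.current_t(),1))
        if np.linalg.norm(f)>60 or o<0.15: print("STOP"); return False
    return True
E
python3 - <<'E'
from h import *
p=arcA(np.pi); r.move_linear(up(p,0.10),vel=0.2)
r.set_gripper(0.5,60); r.move_linear(up(p,0.002),vel=0.1); print(r.current_contact_force())
r.set_gripper(0.0,60); print(r.current_opening(),r.current_contact_force())
if 0.2<r.current_opening()<0.4: swing(arcA,np.pi,2.2,5)
im=optics.get_image("side"); cv2.imwrite("pics/s12.png",cv2.resize(im["pixels"][130:330,180:440],None,fx=3,fy=3)[:,:,::-1])
E
```

```text
[ 0.0173837  -0.79380617 -0.0884237 ]
0.26712794880006896 [-2.25669948  0.31011261  5.92492989]
2.95 [ 1.2  1.9 -1.3] 0.268 48.5
2.76 [ 2.5  2.7 -2.7] 0.268 48.9
2.58 [ 3.8  4.  -3.8] 0.266 49.2
2.39 [ 4.1  3.6 -4.2] 0.262 49.6
2.2 [ 4.1  3.9 -6.3] 0.267 49.9
```

View pics/s12.png

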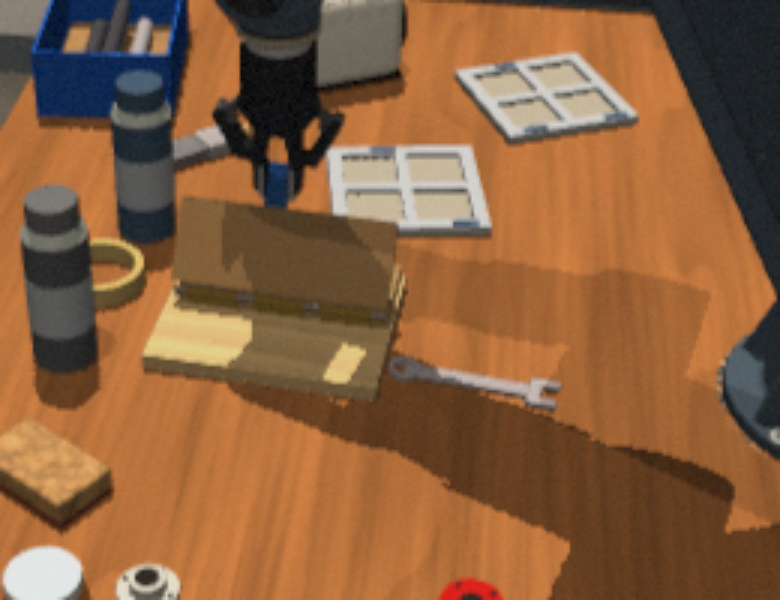

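```bash
python3 - <<'E'
from h import *
ok=swing(arcA,2.2,0.03,10)
if ok:
    r.set_gripper(0.6); r.sleep(0.2); print(r.current_contact_force()); r.move_linear(up(arcA(0),0.17),vel=0.15); r.sleep(.1)
    im=snap("w13"); print(tabs(im),r.current_t())
im=optics.get_image("side"); cv2.imwrite("pics/s13.png",cv2.resize(im["pixels"][130:330,180:440],None,fx=3,fy=3)[:,:,::-1])
E
```

```text
1.98 [ 4.9  2.6 -6.5] 0.267 50.4
1.77 [ 6.1  1.1 -8.1] 0.267 50.7
1.55 [ 5.2 -0.4 -7.4] 0.269 51.1
1.33 [ 3.8 -2.1 -4.6] 0.265 51.5
1.12 [0.4 2.8 6.6] 0.252 51.9
0.9 [-0.2  4.9  6.6] 0.256 52.2
0.68 [ 4.  -6.6 -3.6] 0.253 52.6
0.46 [  3.9 -11.5  -5.4] 0.255 53.0
0.25 [  5.5 -27.2  -7.1] 0.253 53.4
0.03 [ -0.3 -35.4  -3.2] 0.259 53.7
[ 0.20616628 -0.12378398  0.11893288]
{'blue': [(np.int32(1160), array([0.0159, 0.1189, 0.047 ]), array([[  5.,  97.,  43.],
       [ 27., 139.,  50.]])), ('slope', np.float64(0.143))]} 55.725
```

View pics/s13.png

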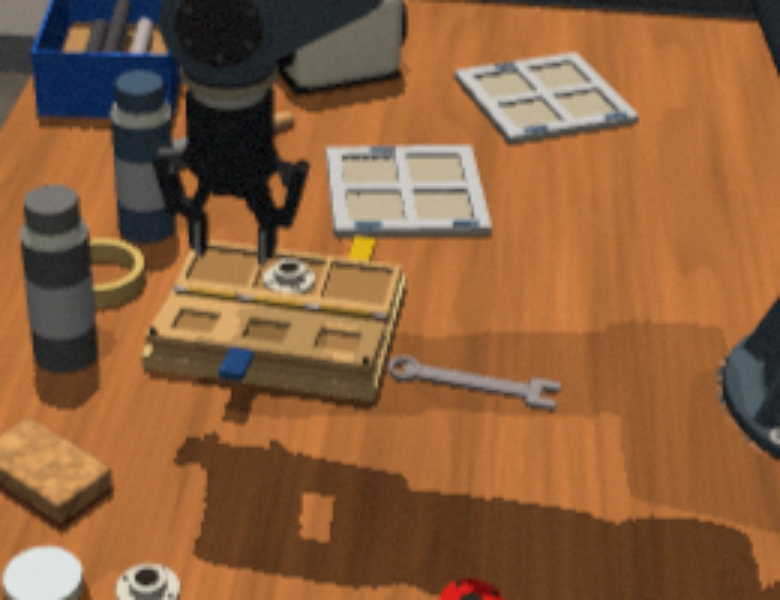

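The flange lies hub up in leaf B. Leaf A stopped about 0.15 rad short, so I'll press it flat.

```bash
python3 - <<'E'
from h import *
r.set_gripper(0.0,30); p=arcA(0)
for z in [0.08,0.07,0.06,0.055,0.053,0.0515,0.0505,0.0495]:
    r.move_linear([p[0],p[1],z],vel=0.08); f=np.array(r.current_contact_force()); print(z,np.round(f,1))
    if abs(f[2])>15: break
r.sleep(.2)
r.move_linear([p[0],p[1],0.12],vel=0.2)
# look at flange on leaf B
t=bp(0,-0.055,0.19); y=best_yaw(t,np.pi/2+YB); print(np.rad2deg(y)); r.move_to(t,down(y)); r.set_gripper(0.62)
im=snap("w14"); print(tabs(im),r.current_t())
P=world(im,im["W"]); z=P[...,2]; rel=P[...,:2]-OB; bx=rel@XB; by=rel@YBv
m=(abs(bx)<.045)&(abs(by+.055)<.04)&(z>.035)&(z<.06); q=P[m]; c=cv2.minEnclosingCircle((q[:,:2]*1000).astype(np.float32)); print("hub",c,np.percentile(q[:,2],[10,50,90]),bp(0,-.055,0))
E
```

```text
0.08 [-0.6  0.7  0.2]
0.07 [ 0.2 -0.1  1. ]
0.06 [ 0.3 -0.1  0.1]
0.055 [ 1.4 -0.  -0.5]
0.053 [-0.2  0.2  0.3]
0.0515 [-0.3  0.6 -0.9]
0.0505 [-1.7 -0.6  6. ]
0.0495 [-5.9 -1.1 14.5]
85.7344559464795
{'blue': [(np.int32(321), array([0.016 , 0.0995, 0.0294]), array([[  5.,  96.,  28.],
       [ 27., 103.,  31.]])), ('slope', np.float64(-0.041))]} 61.7833
hub ((567.9794921875, -86.53778076171875), 15.868824005126953) [0.04016671 0.04118786 0.04213712] [np.float64(0.5665183059996193), np.float64(-0.0913953047458465), 0]
```

View pics/w14.png

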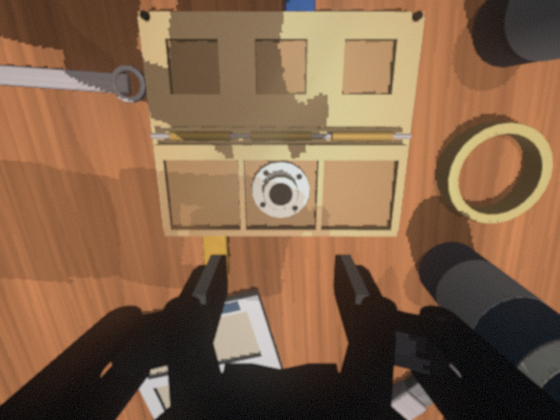

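Leaf A is flat and the hub is at (0.568,−0.0865), z 0.041. I'll pick it and place it in the tray.

```bash
cat >> h.py <<'E'
TC=np.array([0.461,-0.309]); TY=np.deg2rad(9.99); TU=np.array([np.cos(TY),np.sin(TY)]); TV=np.array([-np.sin(TY),np.cos(TY)])
def tp(i,j,z): return list(TC+0.039*i*TU+0.039*j*TV)+[z]
E
python3 - <<'E'
from h import *
r.move_linear([0.568,-0.0865,0.10],vel=0.2); r.move_linear([0.568,-0.0865,0.054],vel=0.1); print(r.current_contact_force())
r.set_gripper(0.0,40); print(r.current_opening(),r.current_contact_force())
r.move_linear([0.568,-0.0865,0.13],vel=0.15); print(r.current_opening())
t=tp(-1,1,0.13); y=best_yaw(t,TY); print(np.rad2deg(y)); r.move_to(t,down(y)); print(r.current_opening())
r.move_linear(tp(-1,1,0.040),vel=0.1); print(r.current_contact_force(),r.current_opening())
r.move_linear(tp(-1,1,0.0372),vel=0.03); print(r.current_contact_force(),r.current_opening())
r.set_gripper(0.6); r.move_linear(tp(-1,1,0.2)); im=snap("w15"); print(r.current_t())
P=world(im,im["W"]); z=P[...,2]; rel=P[...,:2]-TC; a=rel@TU; b=rel@TV
m=(abs(a+.039)<.032)&(abs(b-.039)<.032)&(z>.0165)&(z<.04); q=np.c_[a[m],b[m]]*1000; print("hub tray frame",cv2.minEnclosingCircle(q.astype(np.float32)),np.percentile(z[m],[10,50,90]))
E
```

```text
[-0.18189766  0.4039927   1.61896434]
0.35134706259380066 [-1.26263113  0.90386438  5.72964807]
0.3460630217209849
9.99
0.34473545014434626
[-1.99609926e-01 -3.33490395e-04 -4.89503211e-01] 0.3472248116551213
[-0.59917359  1.99605678  5.9594138 ] 0.3492407837474251
67.875
hub tray frame ((-38.88053894042969, 39.73311233520508), 15.975972175598145) [0.02319269 0.02440422 0.02531082]
```

View pics/w15.png

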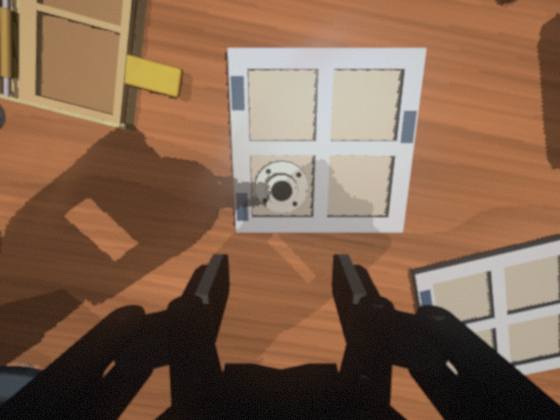

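The first flange sits in its tray pocket, 0.7 mm off centre with hub top at 0.024. Now the pale one.

```bash
python3 - <<'E'
from h import *
p=[0.589,0.366,0.20]; y=best_yaw(p,0.0); print(np.rad2deg(y),r.current_t()); r.move_to(p,down(y)); im=snap("w16")
for f in flanges(im): print(*f)
P=world(im,im["W"]); z=P[...,2]
m=(z>.012)&(z<.03)&(abs(P[...,0]-.589)<.07)&(abs(P[...,1]-.366)<.07); q=P[m]; print(cv2.minEnclosingCircle((q[:,:2]*1000).astype(np.float32)),np.percentile(q[:,2],[10,50,90]))
E
```

```text
0.0 67.875
[0.6247 0.3383] [37.2 37.2] [0.6227 0.3384] 22.0 [0.0182 0.0196] [175. 170. 163.] [308. 151.]
((627.4850463867188, 339.3457336425781), 15.978691101074219) [0.01734925 0.01839031 0.01934613]
```

View pics/w16.png

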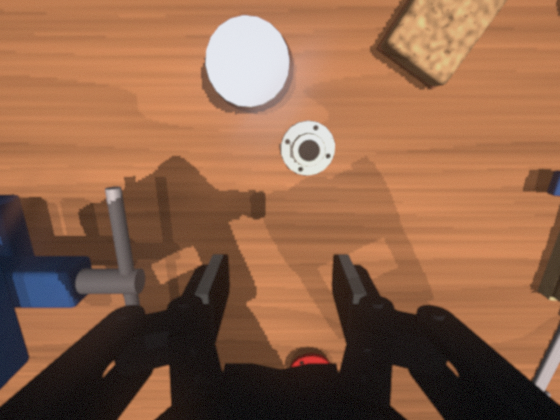

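The flange has been knocked to (0.6275,0.3393), seen at pixel (308,150). I'll pick it there.

```bash
python3 - <<'E'
from h import *
x,y=0.6275,0.3393
r.move_linear([x,y,0.10],vel=0.2); r.set_gripper(0.6,40); r.move_linear([x,y,0.033],vel=0.1); print(r.current_contact_force())
r.set_gripper(0.0,40); print(r.current_opening(),r.current_contact_force())
r.move_linear([x,y,0.15],vel=0.15); print(r.current_opening())
t=tp(1,1,0.15); yy=best_yaw(t,TY); print(np.rad2deg(yy)); r.move_to(t,down(yy)); print(r.current_opening())
r.move_linear(tp(1,1,0.042),vel=0.1); print(r.current_contact_force(),r.current_opening())
r.move_linear(tp(1,1,0.0392),vel=0.03); print(r.current_contact_force(),r.current_opening())
r.set_gripper(0.55); r.move_linear(tp(1,1,0.2)); r.move_linear(tp(0.3,0.5,0.24)); im=snap("w17"); print(r.current_t())
P=world(im,im["W"]); z=P[...,2]; rel=P[...,:2]-TC; a=rel@TU; b=rel@TV
for i in (-1,1):
    m=(abs(a-i*.039)<.032)&(abs(b-.039)<.032)&(z>.0165)&(z<.04); q=np.c_[a[m],b[m]]*1000; print("hub tray frame",cv2.minEnclosingCircle(q.astype(np.float32)),np.percentile(z[m],[10,50,90]))
print(tabs(im))
E
```

```text
[0.27760393 0.39330021 0.1411899 ]
0.3437128422347913 [-1.40388508 -0.46734956  5.77586202]
0.3411348007400146
9.99
0.34406390831386946
[-0.35955298 -0.83364753 -0.20451169] 0.34122959128670255
[-1.02849378  0.80716431  5.43175999] 0.3452464867921971
79.0833
hub tray frame ((-38.86933135986328, 39.493629455566406), 15.934797286987305) [0.02304481 0.02443479 0.02542326]
hub tray frame ((39.41204833984375, 39.570884704589844), 15.931631088256836) [0.02329524 0.02444638 0.02544287]
{'yel': [(np.int32(966), array([-0.0628, -0.119 ,  0.0295]), array([[ -75., -140.,   28.],
       [ -53.,  -96.,   31.]])), ('slope', np.float64(-0.0))]}
```

View pics/w17.png

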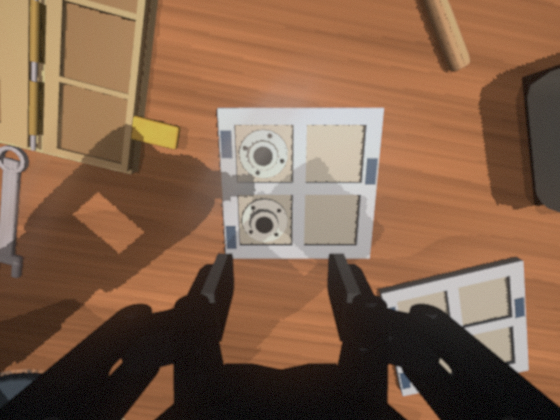

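Both flanges are seated. There is time left, so I'll check the leaves and look once more for a hidden third flange.

```bash
python3 - <<'E'
from h import *
pts=[(0.55,-0.45,0.38),(0.70,-0.1,0.38),(0.60,0.35,0.38)]
for i,p in enumerate(pts):
    try: r.move_to(list(p),down(0)); im=snap(f"x{i}"); print(tabs(im),r.current_t())
    except r.PlanningError as e: print(p,e)
    for f in flanges(im): print(*f)
a=[cv2.resize(cv2.imread(f"pics/x{i}.png"),(400,300)) for i in range(3)]
s=optics.get_image("scene")["pixels"][:,:,::-1]; cv2.imwrite("pics/x.png",np.vstack([np.hstack(a[:2]),np.hstack([a[2],cv2.resize(s,(400,300))])]))
E
```

```text
{'yel': [(np.int32(421), array([-0.0626, -0.1162,  0.03  ]), array([[ -76., -140.,   27.],
       [ -53.,  -96.,   32.]])), ('slope', np.float64(0.006))]} 80.05
{'blue': [(np.int32(173), array([0.0147, 0.125 , 0.0299]), array([[  7., 107.,  28.],
       [ 24., 138.,  32.]])), ('slope', np.float64(-0.0))]} 81.5167
{'blue': [(np.int32(434), array([0.0169, 0.1187, 0.0287]), array([[  6.,  98.,  27.],
       [ 27., 140.,  31.]])), ('slope', np.float64(-0.003))]} 83.25
```

View pics/x.png

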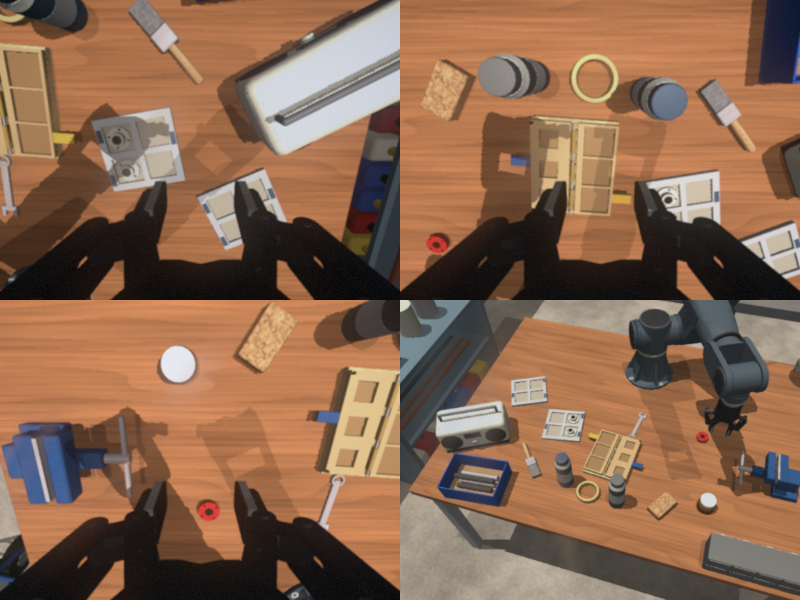

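No third flange is in view, both tabs lie flat, and the tray holds the two flanges hub up. Handing in.

```bash
python3 - <<'E'
from h import *
print(r.current_contact_force(),r.current_t()); print(r.hand_in())
E
```

```text
[0.32187685 0.32451424 0.19567447] 83.3
the job is handed in; nothing more can be done
None
```

The job is done and handed in at 83 s, but the hand-in reports no verdict. Only two flanges were on the bench. A last look round from three wrist positions and the scene camera showed no third.

- **Flange showing its painted face:** I set it hub down in the middle pocket of leaf A and folded leaf B over it. I then swung the pair across, lifted leaf A back off, and moved the flange to the tray.
- **Flange already hub up:** It had been knocked about 5 cm aside during the run. I found it again with the wrist camera and put it straight in the tray.

**Last checks:**
- **Tray:** both flanges are hub up and about 0.7 mm or less from their pocket centres, with hub tops at 24.4 mm (24 mm expected).
- **Leaves:** both lie flat to within 0.01 rad, and the board is empty.
- **Bystanders:** they and the red look-alike appear in their places; I did not measure them.

**What went wrong on the way:**
- **Grip lost:** the gripper let go of the blue tab near 1.25 rad while swinging the pair. They stayed standing, and I pushed them the rest of the way with closed fingers.
- **Leaves short:** leaf B when folding and leaf A when reopening each stopped about 0.15 rad short. I pressed them flat and checked them again.

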